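Ready the contact grill: tray home, lid held half open

ROBOT

A 6-joint arm with a two-finger parallel gripper is mounted at the origin on the work surface. World frame = base frame: x ahead of the robot, y to its left, z up, the work surface at z = 0. Lengths are in m, angles in rad, forces in N, time in s.
With the tool pointing down it reaches from about 0.325 to 0.9 m from the base axis. Payload 6.1 kg.
Tool frame: the origin (TCP) lies where the fingers leave the gripper's body, on its centre line; the fingertips stand ahead of it and the grasp point (between the pads) lies 51 mm ahead of it (r.finger_overhang is the x of the fingertips in the tool frame, in m); x points along the fingers, y is the direction in which the jaws open and shut, and the axes are right-handed (so a half turn about x gives the same grasp; the last joint's range is limited). The gripper opens to 87 mm and grips with 3 to 60 N. Pads are 19 mm wide; open, the fingers measure 117 mm over their backs; the gripper's body (75 mm by 190 mm) begins 51 mm behind the grasp point.
Start: joints at [-1.267, 0.22, 1.526, -0, 1.395, -0.126], TCP at [0.26, -0.568, 0.292] pointing down, gripper open.
Joint ranges: [-2.98, 2.98], [-0.91, 2.08], [0.09, 2.57], [-1.24, 4.39], [0.2, 2.65], [-2.68, 2.68]. Speed limits (rad/s): [2.57, 2.57, 3.01, 3.14, 3.14, 3.14].

INTERFACE

Orientations are given as a unit quaternion [x, y, z, w].
In Python, from cell import r gives the robot as it stands.
- The arm moves only by the shell command python3 -m creep 'ROWS'. ROWS is a JSON object of lists of equal length, an entry for each row: "hand": the opening, from -1 (shut) to 1 (fully open); "slide": the shift along the tool's x, y, z in cm, a list of three; "turn": the turn about the tool's x in degrees. A call has 1 to 10 rows; each row is the pose to reach, as a shift and turn from the pose commanded when the call began, along the tool's axes at that moment; what a row does not reach only later rows make up. A row lasts 1/10 s, in which the tool goes at most 50 mm and 8.59 degrees, less where a joint would pass 70% of its speed; a pose out of reach is approached as far as the arm can. A call with a gripper value outside its range is refused whole. The fingers move at their own pace and stop on an object; the grip force is fixed at half the most. Time passes only in rows, so rows that repeat a pose let the fingers close. It gives the time, the measured TCP pose, the force and the opening at its end, in the units of the state.
- r.sense(): the state, without advancing time (a new reading comes with each control period).
- r.grab_frame(name): name is "scene" or "side" or "wrist"; returns the picture (420x560x3 uint8, red, green, blue); there is no depth.
- r.camera_info(name): a dict with "camera_matrix" (3x3 intrinsics, pixels), "dist" ([k1, k2, p1, p2, k3] as OpenCV has them; the pictures are not rectified), "R" (3x3) and "t" (3): a world point X has camera coordinates R X + t; the wrist camera has in their place "mount" (4x4, takes a point from camera to tool coordinates, whose origin is the TCP and whose axes are the tool frame's). Camera axes: x right, y down, z forward; pixel columns grow to the right and rows downward; lengths in m; the calibration is good to about 2 mm. A picture is of the moment at which its call begins: read the wrist's pose just before it. camera_info takes no time and is no camera call.
- r.sign_off(): hands the job in, once; it reports no verdict.
The state is a dict: "time_s": time; "q": joint angles; "qd": joint speeds; "joint_torque": joint torques, N m; "tool_pos": TCP position; "eef_rot": TCP orientation; "wrist_force": force on the tool from outside, world axes, zero at the start; "wrist_torque": the same for the moment, N m; "opening": finger opening in m.
Only numpy, scipy, OpenCV 4.12 (cv2) and the standard library are available. Lean on these libraries where they do the work, as an engineer would, in place of code of your own. Each camera call takes 0.05 s, during which the arm holds its last target.

TASK

Get the cold contact grill ready for a sandwich: first, with the lid still shut, push its drip tray fully home until it clicks in, then lift the lid to half open, 45 degrees, and hold it there. The lid falls shut if let go, so finish while still holding it steady at that angle, and leave the mug, jar and plate where they are.

Things in the scene. Friction and masses are not known exactly. Their poses are not given: they have to be found in the camera images.
- grill: Brushed steel contact grill, fixed to the worktop, 200 mm deep (its x), 240 mm wide (its y), 118 mm high with the lid shut, black handle not counted. Origin: centre of its underside, on the worktop; its x points from the front to the hinge at the back, z up. The front (drip tray, lid handle) is at its -x side, towards the robot; base top 78 mm up
- lid (a joint): Opening angle of the lid, rad: 0 shut, grows as the front edge rises, stop at 1.2. The hinge line is along the grill's y at the back (see lid_hinge). It has almost no friction and falls shut from every angle
- lid_panel: The grill's lid, 200 x 240 x 35 mm steel slab, 0.5 to 1 kg, with its bar handle on top near the front edge. Origin on the hinge line; with the lid shut its axes are parallel to the grill's, so the lid reaches from x = 0 to -200 mm and from z = 0 to 35 mm
- lid_handle (a point): Middle of the lid's black bar handle: a round bar 14 mm thick parallel to the grill's y, between two 14 mm posts 130 mm apart. It is 36 mm above the lid's top face (29 mm clear under the bar), 25 mm behind the lid's front edge; lid shut, it lies 175 mm in front of the hinge line and 71 mm above it (154 mm above the worktop). Fixed to the lid and turns with it
- lid_hinge (a point): Middle of the lid's hinge line, 100 mm behind the grill's origin and 83 mm up; axes parallel to the grill's, does not move
- drip_tray (a joint): How far the drip tray is pulled out, m: 0 fully home, grows towards the front (the grill's -x). Friction about 1 N; in the last 10 mm a sprung detent resists with up to about 4 N, its crest at 4 mm, and then draws the tray home to a firm stop
- tray_pull (a point): Middle of the front face of the drip tray's black pull, a solid bar 100 mm wide (grill's y), 18 mm high, centred 27 mm above the worktop, reaching 54 mm out in front of the tray's front plate. With the tray home this point is 160 mm in front of the grill's origin (60 mm in front of the grill's front)
- mug: White mug, 80 mm across, 95 mm high, loose, beside the grill on its +y side; origin under its centre. Leave alone
- jar: Amber glass jar with a steel cap, 60 mm across, 100 mm high, loose, beside the grill on its -y side; origin under its centre. Leave alone
- side_plate: White side plate, 150 mm across, 20 mm high, loose, in front of the jar on the grill's -y side; origin under its centre. Leave alone

How it is judged:
By the outcome, as a careful person would: the job done as asked, in the order asked, and still so for the second after the job is handed in, while the arm keeps its last pose, push and grip.
It also fails if it takes over 48 s, if anything falls off the work surface, if the arm or the gripper's body presses on something with over 40 N, if the wrist force passes 120 N, or if a joint passes its speed limit or range.

## Working session

There is one attempt and no reset: what is moved stays moved. The work goes in short steps, Python scripts to look and compute and a shell command to move; the robot and the scene stay as the last step left them, time stands still between calls to the robot, and variables do not carry over. Pictures are saved under pics/ and viewed, and the job is handed in when it is done.

```bash
ls; mkdir -p pics; python3 - <<'E'
from cell import r
import cv2, numpy as np
s=r.sense(); print(s, r.finger_overhang)
for n in ("scene","side"):
    im=r.grab_frame(n); cv2.imwrite(f"pics/{n}0.png",im[:,:,::-1])
for n in ("scene","side","wrist"): print(n,r.camera_info(n))
E
```

```text
pics
{'time_s': 0.0, 'q': array([-1.26708267e+00,  2.21246252e-01,  1.52761182e+00,  8.02985674e-06,
        1.39469577e+00, -1.26119565e-01]), 'qd': array([-0.00115107,  0.00112709, -0.00065056,  0.00022381, -0.00148241,
       -0.00148221]), 'joint_torque': array([ 8.59547308e-04, -4.94609928e+01, -3.87372351e+01,  6.99086138e-02,
        5.69538795e-02, -1.44278406e-04]), 'tool_pos': array([ 0.2602903 , -0.56768513,  0.29112428]), 'eef_rot': array([-0.69078028, -0.15149214,  0.69089769, -0.15011034]), 'wrist_force': array([ 0.26321112, -0.24564066,  0.67966271]), 'wrist_torque': array([-0.04025636, -0.03583148, -0.02727397]), 'opening': 0.08703261493296804} 0.0697
scene {'camera_matrix': array([[503.90288842,   0.        , 280.40861675],
       [  0.        , 503.90288842, 214.58724109],
       [  0.        ,   0.        ,   1.        ]]), 'dist': array([-0.18638377,  0.        ,  0.        ,  0.        ,  0.        ]), 'R': array([[ 0.9667179 , -0.25556623, -0.01193321],
       [-0.18738505, -0.67551351, -0.71313978],
       [ 0.1741934 ,  0.69164109, -0.70092029]]), 't': array([
[... 411 characters left out ...]
30868,  0.79665378, -0.58139125]]), 't': array([-0.62375626,  0.20104483,  0.82098935])}
wrist {'camera_matrix': array([[319.64574748,   0.        , 276.43580797],
       [  0.        , 319.64574748, 203.24604072],
       [  0.        ,   0.        ,   1.        ]]), 'dist': array([-0.05728567,  0.        ,  0.        ,  0.        ,  0.        ]), 'mount': array([[-1.33798821e-04, -2.74649473e-01,  9.61544408e-01,
        -9.35909560e-02],
       [ 9.99999987e-01, -1.18295411e-04,  1.05360757e-04,
        -9.58575610e-04],
       [ 8.48090148e-05,  9.61544410e-01,  2.74649486e-01,
        -7.53941091e-02],
       [ 0.00000000e+00,  0.00000000e+00,  0.00000000e+00,
         1.00000000e+00]])}
```

View pics/scene0.png

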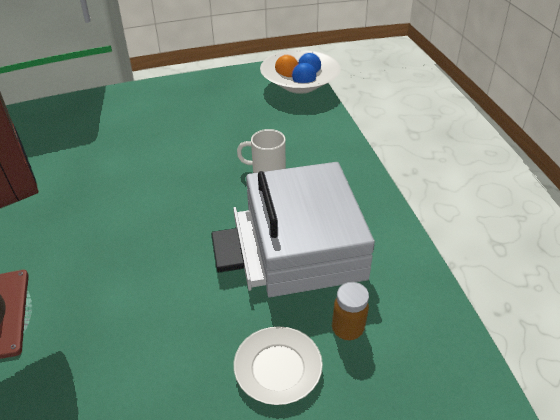

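View pics/side0.png

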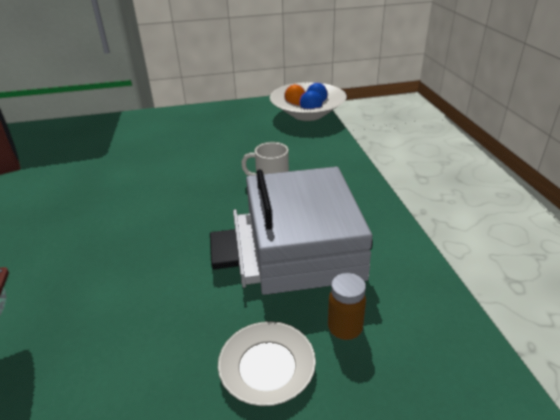

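Both views show the grill with the front (black pull, handle) to the left, the mug behind it at about (268,150), and the jar at (350,312) and plate at (278,367) nearer the camera. I'll zoom in to measure it.

```bash
cat > h.py <<'E'
import cv2, numpy as np
from cell import r
from scipy.spatial.transform import Rotation as Ro
def ray(n,uv):
    c=r.camera_info(n); p=cv2.undistortPoints(np.array([[uv]],float),c["camera_matrix"],c["dist"])[0,0]
    R=np.array(c["R"]);t=np.array(c["t"]); return -R.T@t, R.T@np.array([p[0],p[1],1])
def onplane(n,uv,z):
    o,d=ray(n,uv); return o+d*(z-o[2])/d[2]
def proj(n,X):
    c=r.camera_info(n); return cv2.projectPoints(np.array(X,float).reshape(-1,1,3),cv2.Rodrigues(np.array(c["R"]))[0],np.array(c["t"]),c["camera_matrix"],c["dist"])[0][:,0]
def tri(uv1,uv2,n1="scene",n2="side"):
    A=[];b=[]
    for n,uv in((n1,uv1),(n2,uv2)):
        o,d=ray(n,uv); d=d/np.linalg.norm(d); P=np.eye(3)-np.outer(d,d); A.append(P); b.append(P@o)
    x=np.linalg.lstsq(np.vstack(A),np.hstack(b),rcond=None)[0]; return x
E
python3 - <<'E'
import cv2
for n in("scene","side"):
    im=cv2.imread(f"pics/{n}0.png")[150:310,200:390]
    cv2.imwrite(f"pics/{n}0z.png",cv2.resize(im,None,fx=4,fy=3.75,interpolation=cv2.INTER_CUBIC) if 0 else cv2.resize(im,None,fx=3.75,fy=3.75,interpolation=cv2.INTER_CUBIC))
E
```

```text
(no output)
```

View pics/scene0z.png

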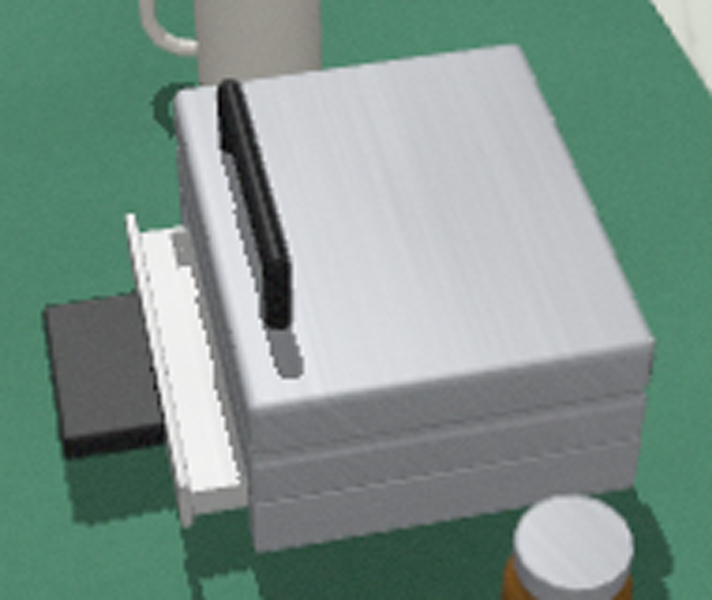

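View pics/side0z.png

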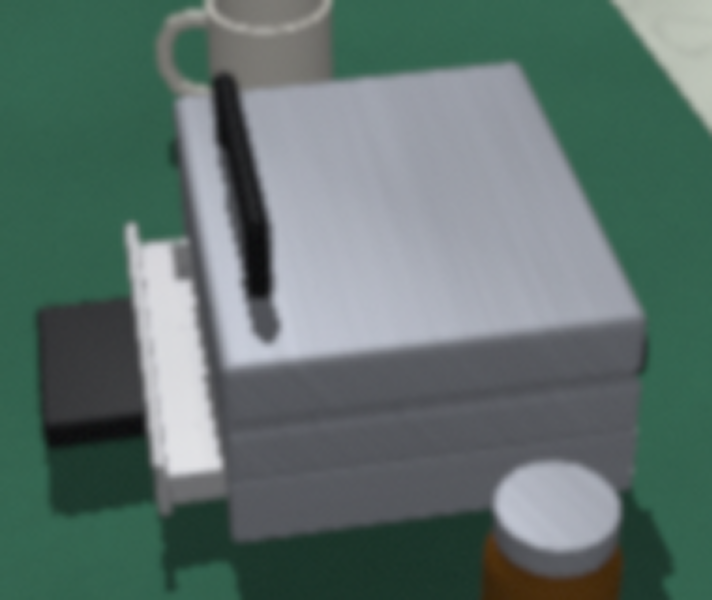

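Lid top corners, scene zoom: (177,93), (518,46), (652,342), (250,408). Side zoom: (180,100), (518,66), (643,315), (224,366). The pull's front top edge runs (45,310) to (65,440) in scene and (38,310) to (47,430) in side. Handle ends are also visible.

```bash
python3 - <<'E'
from h import *
z=lambda u,v:((u+.5)/3.75-.5+200,(v+.5)/3.75-.5+150)
L={"scene":[(177,93),(518,46),(652,342),(250,408)],"side":[(180,100),(518,66),(643,315),(224,366)]}
est=[]
for n in L:
    P=np.array([onplane(n,z(*p),.118) for p in L[n]])
    print(n,P[:,:2].round(4).tolist())
    print(" lens",[round(np.linalg.norm(P[i]-P[(i+1)%4]),4) for i in range(4)])
    e=(P[1]+P[2]-P[0]-P[3]);f=(P[0]+P[1]-P[2]-P[3]); print(" centre",P.mean(0).round(4),"yaw",np.degrees(np.arctan2(e[1],e[0])),np.degrees(np.arctan2(-f[0],f[1])))
for a,b in zip(*L.values()): print("tri",tri(z(*a),z(*b)).round(4))
Q={"scene":[(45,310),(66,440)],"side":[(38,310),(47,428)]}
for n in Q:
    print("pull",n,[onplane(n,z(*p),.036).round(4)[:2] for p in Q[n]])
H={"scene":[(232,82),(280,262)],"side":[(224,78),(257,232)]}
for n in H: print("handle top",n,[onplane(n,z(*p),.160).round(4)[:2] for p in H[n]])
# mug, jar, plate rough
print("jar cap",onplane("scene",(352,296),.1)); print("plate",onplane("scene",(278,365),.015)); print("mug",onplane("scene",(268,141),.095))
s=r.sense();print(Ro.from_quat(s["eef_rot"]).as_matrix().round(3))
E
```

```text
scene [[0.591, 0.1392], [0.7844, 0.1281], [0.7709, -0.1022], [0.5762, -0.0909]]
 lens [np.float64(0.1937), np.float64(0.2307), np.float64(0.195), np.float64(0.2306)]
 centre [0.6806 0.0186 0.118 ] yaw -3.316407297643696 -3.5234841106775026
side [[0.593, 0.1421], [0.7854, 0.1295], [0.7723, -0.0985], [0.5775, -0.0868]]
 lens [np.float64(0.1928), np.float64(0.2283), np.float64(0.1951), np.float64(0.2294)]
 centre [0.6821 0.0215 0.118 ] yaw -3.588551922322107 -3.582077027785527
tri [0.5911 0.1337 0.123 ]
tri [0.7834 0.1247 0.121 ]
tri [ 0.7658 -0.1118  0.1297]
tri [ 0.5751 -0.1001  0.1292]
pull scene [array([0.4986, 0.0757]), array([ 0.494 , -0.0183])]
pull side [array([0.4991, 0.0791]), array([ 0.4952, -0.0169])]
handle top scene [array([0.6121, 0.0904]), array([ 0.6035, -0.0432])]
handle top side [array([0.611 , 0.0901]), array([ 0.6021, -0.0471])]
jar cap [ 0.69734128 -0.19407546  0.1       ]
plate [ 0.55649817 -0.24011703  0.015     ]
mug [0.66720834 0.27048027 0.095     ]
[[-0.001  0.417 -0.909]
 [ 0.002 -0.909 -0.417]
 [-1.    -0.002 -0.   ]]
```

Lid edges come out at 193–195 × 229–231 mm (corners are rounded), grill centre about (0.681, 0.020) and yaw about -3.5°. The pull front is at about (0.496, 0.030), so the tray is some 25 mm out. I'll push with closed fingers, jaw axis along the grill's y, so the gripper body stays clear of the lid. I'll come round high first.

```bash
python3 -m creep '{"hand":[-1,-1,-1,-1,-1,-1,-1,-1,-1,-1],"slide":[[0,-3,-2.5],[0,-6,-5],[0,-9,-7.5],[0,-12,-10],[0,-15,-12.5],[0,-18,-15],[0,-21,-17.5],[0,-23,-20],[0,-24,-20.5],[0,-24,-20.5]],"turn":[-8,-16,-24,-32,-40,-48,-56,-64,-72,-76]}'; python3 - <<'E'
from h import *
s=r.sense();R=Ro.from_quat(s["eef_rot"]).as_matrix();print(s["time_s"],s["tool_pos"],R.round(3),s["q"].round(3))
d=np.array([.435,.035,.29])-s["tool_pos"];print("slide cm",(R.T@d*100).round(1),"yaw y",np.degrees(np.arctan2(R[1,1],R[0,1])))
E
```

```text
time_s: 1.1
tool_pos: [0.347, -0.2626, 0.2919]
eef_rot: [0.45, 0.546, -0.449, 0.546]
wrist_force: [0.1, -0.2, 0.3]
opening: 0.0151
1.1 [ 0.3470232  -0.26263743  0.29193595] [[-0.     0.981  0.192]
 [ 0.001  0.192 -0.981]
 [-1.    -0.    -0.001]] [-0.83  -0.252  1.994  0.     1.401 -1.023]
slide cm [  0.2  14.3 -27.5] yaw y 11.053245260637537
```

```bash
python3 -m creep '{"hand":[-1,-1,-1,-1,-1,-1,-1,-1,-1,-1],"slide":[[0,2,-3.5],[0,4,-7],[0,6,-10.5],[0,8,-14],[0,10,-18],[0,12,-22],[0,13.5,-25],[0,14.3,-27],[0,14.3,-27.5],[0,14.3,-27.5]],"turn":[-8,-16,-24,-32,-40,-48,-56,-64,-72,-75.5]}'; python3 - <<'E'
from h import *
s=r.sense();R=Ro.from_quat(s["eef_rot"]).as_matrix();print(s["time_s"],s["tool_pos"],s["opening"],R.round(3),s["q"].round(3))
d=np.array([.435,.035,.088])-s["tool_pos"];print("slide cm",(R.T@d*100).round(1),"yaw y",np.degrees(np.arctan2(R[1,1],R[0,1])))
im=r.grab_frame("wrist"); cv2.imwrite("pics/w1.png",im[:,:,::-1])
E
```

```text
time_s: 2.1
tool_pos: [0.4363, 0.0334, 0.2917]
eef_rot: [0.021, 0.707, -0.021, 0.706]
wrist_force: [0.5, 0.2, 0.4]
opening: 0.0005
2.1 [0.43626537 0.03339281 0.29174016] 0.0004736029421588825 [[-0.001  0.06   0.998]
 [ 0.     0.998 -0.06 ]
 [-1.     0.    -0.001]] [-0.104 -0.245  1.988  0.     1.399 -1.615]
slide cm [20.4  0.1 -0.1] yaw y 86.53420807736865
```

View pics/w1.png

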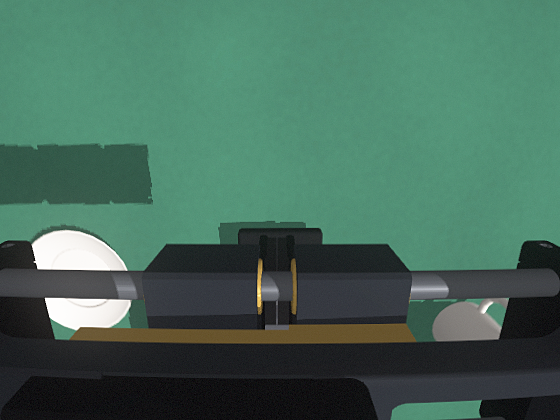

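The pull at (280,235) is centred between the closed fingertips at (277,~270). Now I descend in front of it.

```bash
python3 -m creep '{"hand":[-1,-1,-1,-1,-1,-1,-1,-1,-1],"slide":[[3,0,0],[6,0,0],[9,0,0],[12,0,0],[15,0,0],[17.5,0,0],[19.5,0,0],[20.3,0,0],[20.3,0,0]],"turn":[0,0,0,0,0,0,0,0,0]}'; python3 - <<'E'
from h import *
s=r.sense();print(s["time_s"],s["tool_pos"],s["wrist_force"])
im=r.grab_frame("side"); cv2.imwrite("pics/s2.png",im[:,:,::-1])
E
```

```text
time_s: 3.05
tool_pos: [0.4356, 0.0321, 0.0882]
eef_rot: [0.024, 0.708, -0.024, 0.706]
wrist_force: [-0.3, 0.6, 0.2]
opening: 0.0007
3.05 [0.43561722 0.03205986 0.08816384] [-0.26595724  0.63072884  0.24077974]
```

View pics/s2.png

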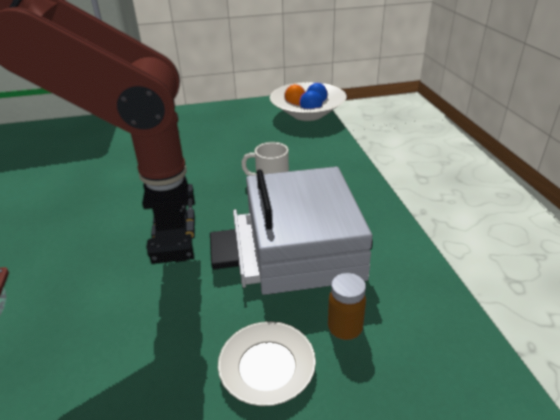

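```bash
python3 -m creep '{"hand":[-1,-1,-1,-1,-1,-1,-1,-1,-1,-1],"slide":[[0,0,1.5],[0,0,3],[0,0,4],[0,0,4.5],[0,0,4.8],[0,0,5.1],[0,0,5.4],[0,0,5.7],[0,0,6],[0,0,6]],"turn":[0,0,0,0,0,0,0,0,0,0]}'; python3 - <<'E'
from h import *
s=r.sense();print(s["time_s"],s["tool_pos"],s["wrist_force"])
im=r.grab_frame("scene"); cv2.imwrite("pics/s3.png",cv2.resize(im[150:310,150:390,::-1],None,fx=3,fy=3,interpolation=cv2.INTER_CUBIC))
E
```

```text
time_s: 4.1
tool_pos: [0.4969, 0.028, 0.0893]
eef_rot: [0.024, 0.707, -0.024, 0.707]
wrist_force: [0.2, 0.3, -0.1]
opening: 0.0004
4.1 [0.49685677 0.02799375 0.08926953] [ 0.1659935   0.30709626 -0.07170426]
```

View pics/s3.png

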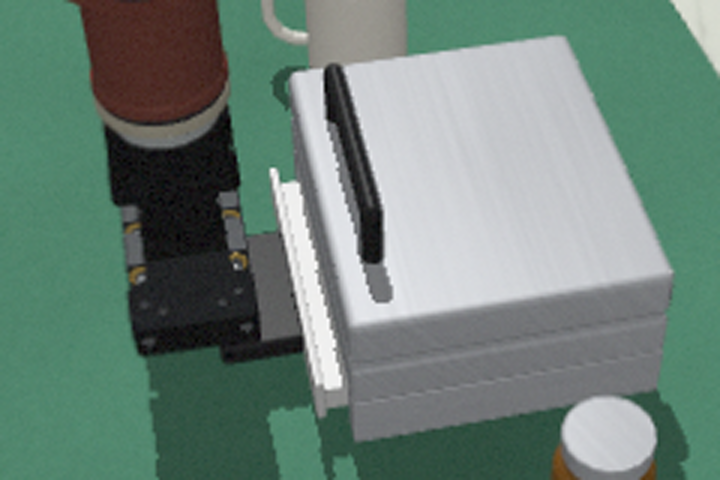

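The tray is moving in: the gap between tray plate and grill has narrowed. I'll continue in small steps and watch the force.

```bash
python3 -m creep '{"hand":[-1,-1,-1,-1,-1],"slide":[[0,0,0.2],[0,0,0.4],[0,0,0.6],[0,0,0.8],[0,0,0.8]],"turn":[0,0,0,0,0]}';python3 -m creep '{"hand":[-1,-1,-1],"slide":[[0,0,0.2],[0,0,0.3],[0,0,0.3]],"turn":[0,0,0]}';python3 -m creep '{"hand":[-1,-1,-1],"slide":[[0,0,0.2],[0,0,0.3],[0,0,0.3]],"turn":[0,0,0]}'
```

```text
time_s: 4.65
tool_pos: [0.5045, 0.0276, 0.0891]
eef_rot: [0.024, 0.707, -0.024, 0.707]
wrist_force: [-0.9, 1.0, 0.9]
opening: 0.0003
time_s: 4.95
tool_pos: [0.508, 0.0272, 0.0894]
eef_rot: [0.024, 0.706, -0.024, 0.707]
wrist_force: [-0.6, -0.7, -1.1]
opening: 0.0005
time_s: 5.25
tool_pos: [0.5109, 0.027, 0.0894]
eef_rot: [0.024, 0.706, -0.024, 0.707]
wrist_force: [0.1, -0.3, -0.1]
opening: 0.0008
```

```bash
for i in 1; do python3 -m creep '{"hand":[-1,-1],"slide":[[0,0,0.2],[0,0,0.2]],"turn":[0,0]}'; done; python3 -m creep '{"hand":[-1,-1],"slide":[[0,0,0.2],[0,0,0.2]],"turn":[0,0]}'; python3 - <<'E'
from h import *
s=r.sense();print(s["time_s"],s["tool_pos"],s["wrist_force"])
im=r.grab_frame("scene"); cv2.imwrite("pics/s4.png",cv2.resize(im[150:310,150:390,::-1],None,fx=3,fy=3,interpolation=cv2.INTER_CUBIC))
E
```

```text
time_s: 5.45
tool_pos: [0.5112, 0.0271, 0.0889]
eef_rot: [0.024, 0.708, -0.024, 0.705]
wrist_force: [-6.2, -0.8, 5.0]
opening: 0.0011
time_s: 5.65
tool_pos: [0.5116, 0.0271, 0.0884]
eef_rot: [0.024, 0.709, -0.024, 0.704]
wrist_force: [-10.7, -0.4, 8.7]
opening: 0.0004
5.65 [0.51157338 0.02708767 0.08844916] [-10.67487296  -0.39470577   8.71316155]
```

View pics/s4.png

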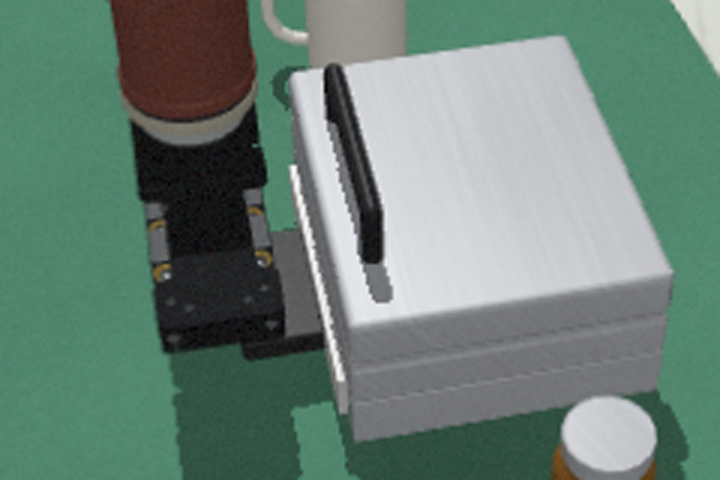

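Force rose to 10.7 N (over the 4 N detent and 1 N friction) with the tool stalled at x = 0.5116, against 0.512 expected. The tray plate now sits flush with the grill front. One more small push to confirm, then I back off and look.

```bash
python3 -m creep '{"hand":[-1,-1],"slide":[[0,0,0.2],[0,0,0.2]],"turn":[0,0]}'; python3 -m creep '{"hand":[-1,-1,-1,-1,-1],"slide":[[0,0,-0.5],[0,0,-1.5],[0,0,-3],[0,0,-5],[0,0,-6]],"turn":[0,0,0,0,0]}';  python3 - <<'E'
from h import *
im=r.grab_frame("scene"); cv2.imwrite("pics/s5.png",cv2.resize(im[150:310,150:390,::-1],None,fx=3,fy=3,interpolation=cv2.INTER_CUBIC))
im=r.grab_frame("side"); cv2.imwrite("pics/s5b.png",cv2.resize(im[150:310,150:390,::-1],None,fx=3,fy=3,interpolation=cv2.INTER_CUBIC))
E
```

```text
time_s: 5.9
tool_pos: [0.5119, 0.0271, 0.0881]
eef_rot: [0.024, 0.711, -0.024, 0.702]
wrist_force: [-17.6, 0.1, 13.6]
opening: 0.0004
time_s: 6.4
tool_pos: [0.455, 0.0309, 0.089]
eef_rot: [0.024, 0.707, -0.024, 0.707]
wrist_force: [0.3, 0.6, -1.0]
opening: 0.0004
```

View pics/s5.png

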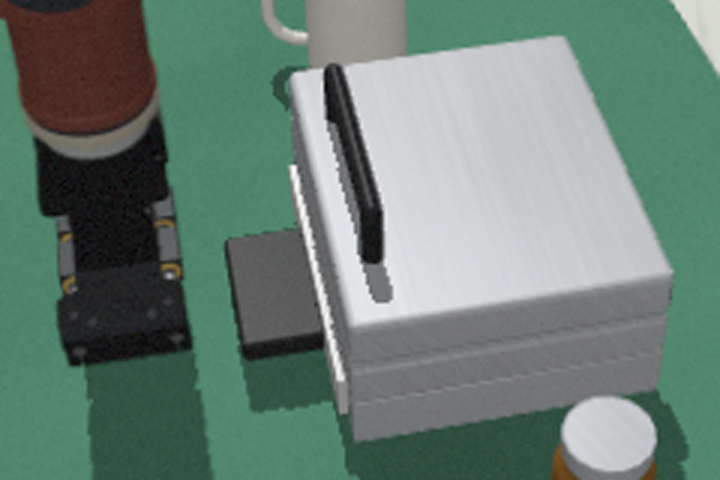

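View pics/s5b.png

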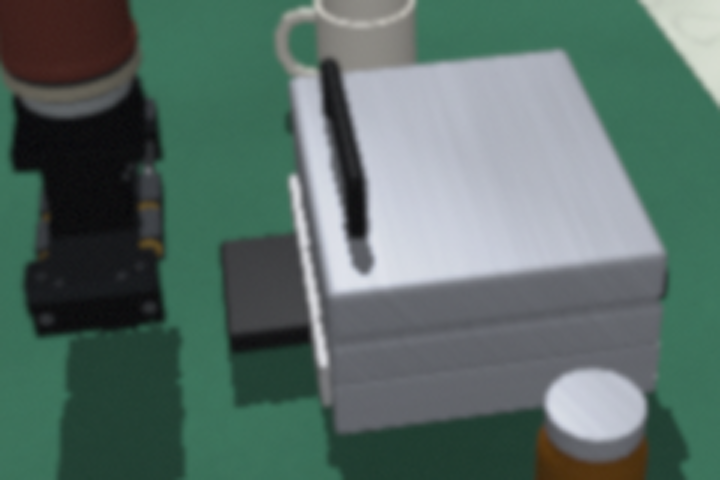

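After backing off the tray stays flush in both views, so it clicked in. The contact also fixes the grill's x: 0.5214 + 0.160 gives 0.681, which agrees with vision. Next I rise, turn 90° and go above the handle with the hand open.

```bash
python3 -m creep '{"hand":[-1,-1,-1,-1,1,1,1,1,1,1],"slide":[[-3,0,0],[-7,0,0],[-11,0,0],[-15,0,0],[-18,0,0],[-20,0,0],[-21,0,0],[-21,0,0],[-21,0,0],[-21,0,0]],"turn":[0,0,8,16,24,32,40,48,56,64]}';  python3 - <<'E'
from h import *
s=r.sense();R=Ro.from_quat(s["eef_rot"]).as_matrix();print(s["time_s"],s["tool_pos"],s["opening"],s["q"].round(3))
d=np.array([.6065,.0235,.29])-s["tool_pos"];print("slide cm",(R.T@d*100).round(1),"yaw y",np.degrees(np.arctan2(R[1,1],R[0,1])))
E
```

```text
time_s: 7.5
tool_pos: [0.4575, 0.0306, 0.3]
eef_rot: [0.397, 0.585, -0.396, 0.586]
wrist_force: [0.3, 0.5, 0.2]
opening: 0.0405
7.5 [0.4574839  0.03062184 0.30000698] 0.040483491170416726 [-0.105 -0.197  1.933  0.     1.403 -0.486]
slide cm [ 1.  13.6  6.2] yaw y 21.792115345527364
```

```bash
python3 -m creep '{"hand":[1,1,1,1,1,1,1,1,1],"slide":[[0,2,1],[0,4,2],[0,6.5,3],[0,9,4],[0,11,5],[0,13,6],[0.5,13.6,6.2],[1,13.6,6.2],[1,13.6,6.2]],"turn":[8,16,24,25.3,25.3,25.3,25.3,25.3,25.3]}';  python3 - <<'E'
from h import *
s=r.sense();R=Ro.from_quat(s["eef_rot"]).as_matrix();print(s["time_s"],s["tool_pos"],s["opening"],s["q"].round(3))
for n in ("wrist","scene"):
    im=r.grab_frame(n); cv2.imwrite(f"pics/{n}6.png",im[:,:,::-1])
c=r.camera_info("wrist");M=c["mount"];K=c["camera_matrix"]
for X in([.6065,.0235,.161],[.604,-.04,.161],[.610,.088,.161]):
    p=R.T@(np.array(X)-s["tool_pos"]);p=np.linalg.inv(M)@np.append(p,1);print(cv2.projectPoints(p[:3].reshape(1,1,3),np.zeros(3),np.zeros(3),K,c["dist"])[0].ravel())
d=np.array([.6065,.0235,.205])-s["tool_pos"];print("slide cm",(R.T@d*100).round(1),"yaw y",np.degrees(np.arctan2(R[1,1],R[0,1])))
E
```

```text
time_s: 8.4
tool_pos: [0.6049, 0.0247, 0.2877]
eef_rot: [-0.513, -0.487, 0.514, -0.485]
wrist_force: [-0.5, -0.4, -0.1]
opening: 0.0872
8.4 [0.60492343 0.02465699 0.2876993 ] 0.08719265572520322 [-0.089  0.179  1.583 -0.     1.382 -0.034]
[279.53071207 222.07881409]
[280.59744343 298.27585944]
[279.66134323 131.61033776]
slide cm [8.3 0.2 0.1] yaw y -3.170155044982596
```

View pics/wrist6.png

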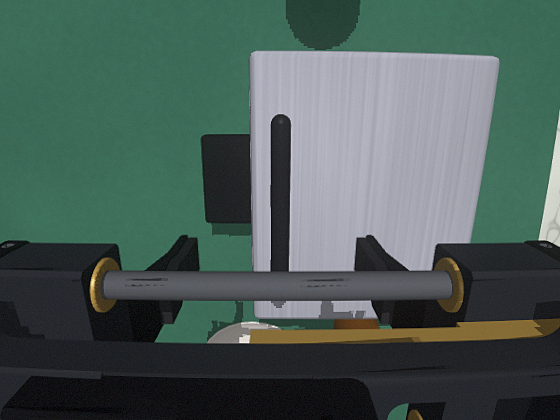

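View pics/scene6.png

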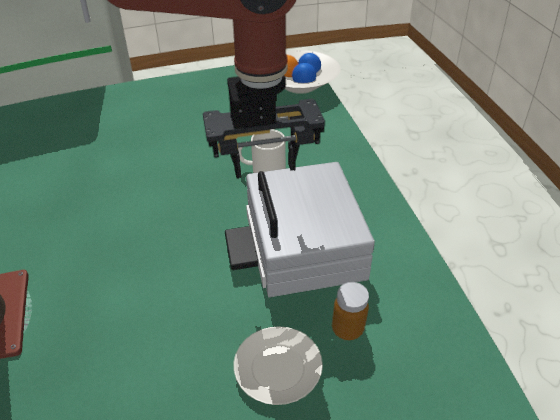

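The wrist view shows the bar at u≈281, v≈115–305, parallel to the pads and midway between the open fingers. The prediction was u≈280. Descending.

```bash
python3 -m creep '{"hand":[1,1,1,1,1],"slide":[[3,0.1,0.1],[6,0.1,0.1],[7.5,0.1,0.1],[8.2,0.1,0.1],[8.2,0.1,0.1]],"turn":[0,0,0,0,0]}';  python3 - <<'E'
from h import *
s=r.sense();print(s["time_s"],s["tool_pos"],s["wrist_force"])
for n in ("wrist",):
    im=r.grab_frame(n); cv2.imwrite(f"pics/{n}7.png",im[:,:,::-1])
im=r.grab_frame("scene"); cv2.imwrite("pics/s7.png",cv2.resize(im[100:310,170:390,::-1],None,fx=2.8,fy=2.8,interpolation=cv2.INTER_CUBIC))
E
```

```text
time_s: 9.0
tool_pos: [0.6064, 0.0235, 0.2069]
eef_rot: [-0.513, -0.486, 0.514, -0.486]
wrist_force: [0.1, -0.4, 0.0]
opening: 0.0868
9.0 [0.60642216 0.02354396 0.20690384] [ 0.07796729 -0.38923576  0.04256103]
```

View pics/wrist7.png

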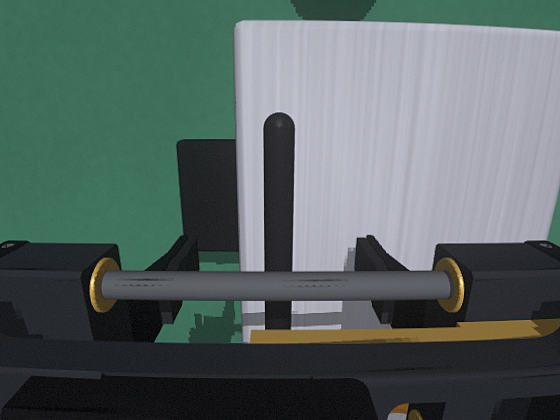

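View pics/s7.png

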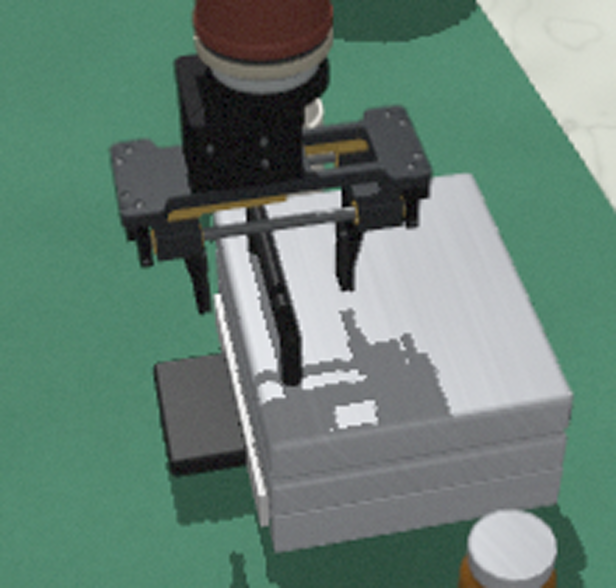

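The bar lies between the fingers (u≈279), fingertips either side and clear of the lid. Closing the grip.

```bash
python3 -m creep '{"hand":[-1,-1,-1,-1,-1,-1,-1,-1,-1,-1],"slide":[[0,0,0],[0,0,0],[0,0,0],[0,0,0],[0,0,0],[0,0,0],[0,0,0],[0,0,0],[0,0,0],[0,0,0]],"turn":[0,0,0,0,0,0,0,0,0,0]}';  python3 - <<'E'
from h import *
s=r.sense();print(s["time_s"],s["tool_pos"],s["wrist_force"],s["opening"])
R=Ro.from_quat(s["eef_rot"]).as_matrix()
g=s["tool_pos"]+R[:,0]*.051; print("grasp",g)
# hinge at 175 behind, 71 below the bar
yaw=np.radians(-3.5); 
for th in range(0,51,5):
    a=np.radians(th)+np.arctan2(71,175); rr=np.hypot(175,71)/1000
    dx=-rr*np.cos(a)+.175; dz=rr*np.sin(a)-.071
    w=np.array([dx*np.cos(yaw),dx*np.sin(yaw),dz]); print(th,round(dx,4),round(dz,4),"slide cm",(R.T@w*100).round(2))
E
```

```text
time_s: 10.1
tool_pos: [0.6069, 0.0235, 0.2072]
eef_rot: [-0.514, -0.486, 0.514, -0.486]
wrist_force: [0.1, -0.4, 0.5]
opening: 0.0151
10.1 [0.60685611 0.02346973 0.20721868] [ 0.13390472 -0.44975822  0.52005486] 0.01506277376866925
grasp [0.6068546  0.02346971 0.15621868]
0 0.0 0.0 slide cm [-0. -0.  0.]
5 0.0069 0.015 slide cm [-1.5   0.69  0.  ]
10 0.015 0.0293 slide cm [-2.93  1.5   0.01]
15 0.0243 0.0429 slide cm [-4.29  2.43  0.01]
20 0.0348 0.0556 slide cm [-5.56  3.48  0.02]
25 0.0464 0.0673 slide cm [-6.73  4.64  0.03]
30 0.0589 0.078 slide cm [-7.8   5.89  0.03]
35 0.0724 0.0875 slide cm [-8.75  7.24  0.04]
40 0.0866 0.0959 slide cm [-9.59  8.66  0.05]
45 0.1015 0.1029 slide cm [-10.3   10.15   0.06]
50 0.1169 0.1087 slide cm [-10.87  11.69   0.07]
```

Grip holds at 15 mm on the 14 mm bar. I lift along the arc to about 20° first and check.

```bash
python3 -m creep '{"hand":[-1,-1,-1,-1,-1,-1,-1,-1,-1,-1],"slide":[[-0.4,0.15,0],[-0.8,0.3,0],[-1.5,0.7,0],[-2.2,1.1,0],[-2.9,1.5,0],[-3.6,1.95,0],[-4.3,2.4,0],[-4.9,2.95,0],[-5.55,3.5,0],[-5.55,3.5,0]],"turn":[0,0,0,0,0,0,0,0,0,0]}';  python3 - <<'E'
from h import *
s=r.sense();print(s["time_s"],s["tool_pos"],s["wrist_force"],s["opening"])
im=r.grab_frame("scene"); cv2.imwrite("pics/s8.png",cv2.resize(im[60:310,170:390,::-1],None,fx=2.4,fy=2.4,interpolation=cv2.INTER_CUBIC))
E
```

```text
time_s: 11.1
tool_pos: [0.642, 0.0214, 0.2652]
eef_rot: [-0.513, -0.486, 0.514, -0.486]
wrist_force: [-9.1, -0.1, 2.8]
opening: 0.0131
11.1 [0.64201414 0.02140078 0.265166  ] [-9.1296239  -0.06950367  2.81999786] 0.013083597274404692
```

View pics/s8.png

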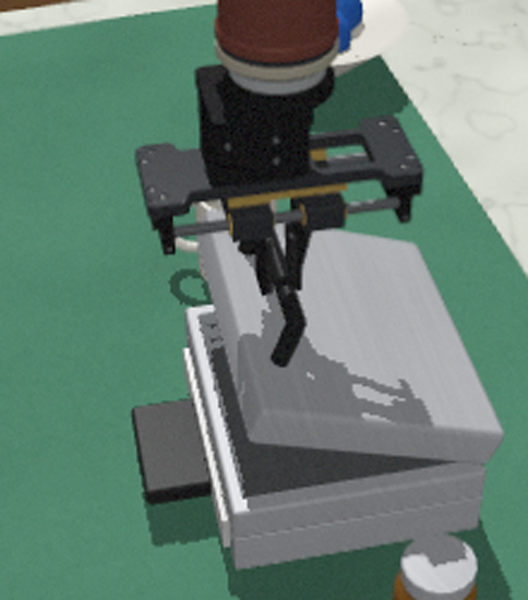

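The lid is rising in the grip, about 20°. A mild 9 N radial load suggests I am slightly too far toward the hinge, so I'll ease the y a little and continue to about 40°.

```bash
python3 -m creep '{"hand":[-1,-1,-1,-1,-1,-1,-1,-1,-1],"slide":[[-0.6,0.45,0],[-1.15,1,0],[-1.7,1.6,0],[-2.2,2.25,0],[-2.75,2.9,0],[-3.2,3.6,0],[-3.65,4.3,0],[-4,5,0],[-4,5,0]],"turn":[0,0,0,0,0,0,0,0,0]}';  python3 - <<'E'
from h import *
s=r.sense();print(s["time_s"],s["tool_pos"],s["wrist_force"],s["opening"])
p=s["tool_pos"]; dx=(p[0]-.6069)/np.cos(np.radians(3.5));dz=p[2]-.2072
print(np.degrees(np.arctan2(.071+dz,.175-dx)-np.arctan2(71,175)),np.hypot(.071+dz,.175-dx))
im=r.grab_frame("scene"); cv2.imwrite("pics/s9.png",cv2.resize(im[40:290,170:420,::-1],None,fx=2.4,fy=2.4,interpolation=cv2.INTER_CUBIC))
im=r.grab_frame("side"); cv2.imwrite("pics/s9b.png",cv2.resize(im[40:290,170:420,::-1],None,fx=2.4,fy=2.4,interpolation=cv2.INTER_CUBIC))
E
```

```text
time_s: 12.05
tool_pos: [0.6927, 0.0184, 0.3067]
eef_rot: [0.514, 0.485, -0.513, 0.487]
wrist_force: [-7.6, -1.3, 7.4]
opening: 0.0131
12.05 [0.69272277 0.01842978 0.30667135] [-7.57371195 -1.31018705  7.43095419] 0.013071239525672164
40.344207488343784 0.19231349976593987
```

View pics/s9.png

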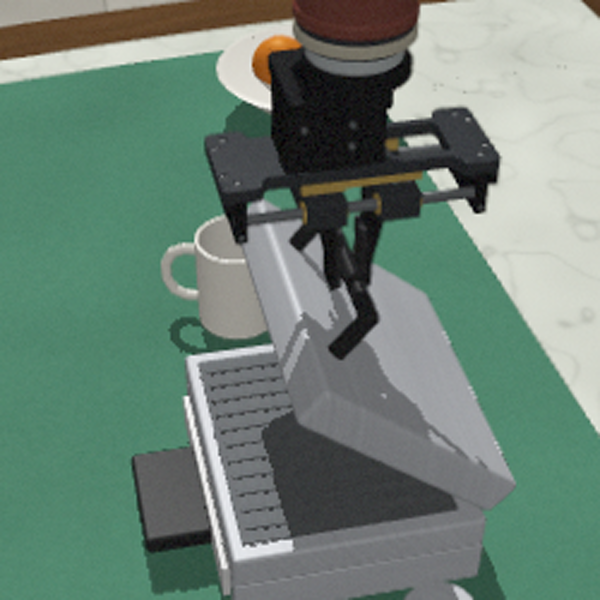

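View pics/s9b.png

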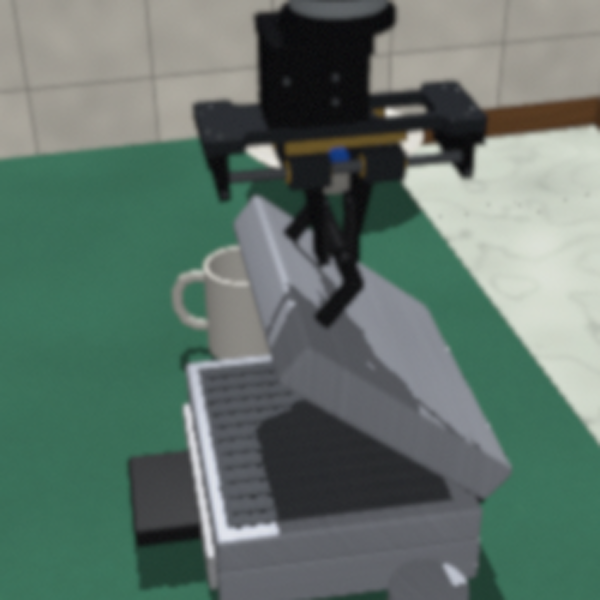

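Lid at about 40°. The tool x gives 39.8°, while tool x and z together give 40.3°; the bar is probably rolling 3–4 mm down the pads as it turns. Now the last few degrees, with a little extra lift to ease the inward load.

```bash
python3 -m creep '{"hand":[-1,-1,-1,-1,-1,-1],"slide":[[-0.25,0.3,0],[-0.5,0.65,0],[-0.75,1.0,0],[-0.9,1.3,0],[-1,1.5,0],[-1,1.5,0]],"turn":[0,0,0,0,0,0]}';  python3 -m creep '{"hand":[-1,-1],"slide":[[0,0,0],[0,0,0]],"turn":[0,0]}'; python3 - <<'E'
from h import *
s=r.sense();print(s["time_s"],s["tool_pos"],s["wrist_force"],s["opening"])
R=Ro.from_quat(s["eef_rot"]).as_matrix(); p=s["tool_pos"]+R[:,0]*.051;print("grasp",p)
dx=(p[0]-.6069)/np.cos(np.radians(3.5));dz=p[2]-.1562
print("xz",np.degrees(np.arctan2(.071+dz,.175-dx)-np.arctan2(71,175)),np.hypot(.071+dz,.175-dx),"x only",np.degrees(np.arccos((.175-dx)/.1889))-22.08)
for n in("scene","side"):
    im=r.grab_frame(n); cv2.imwrite(f"pics/{n}10.png",im[:,:,::-1]); cv2.imwrite(f"pics/{n}10z.png",cv2.resize(im[120:280,240:400,::-1],None,fx=3.75,fy=3.75,interpolation=cv2.INTER_CUBIC))
E
```

```text
time_s: 12.75
tool_pos: [0.7072, 0.0175, 0.3142]
eef_rot: [0.514, 0.485, -0.514, 0.486]
wrist_force: [-4.3, -2.5, 2.6]
opening: 0.0131
time_s: 12.95
tool_pos: [0.7071, 0.0176, 0.3142]
eef_rot: [0.514, 0.485, -0.514, 0.486]
wrist_force: [-4.5, -1.7, 2.9]
opening: 0.0134
12.95 [0.70706233 0.01755274 0.314177  ] [-4.47483941 -1.69253775  2.92343822] 0.01338054682586741
grasp [0.70713092 0.01751715 0.26317706]
xz 45.18064578530895 0.1929722114936244 x only 44.66515803641218
```

View pics/scene10z.png

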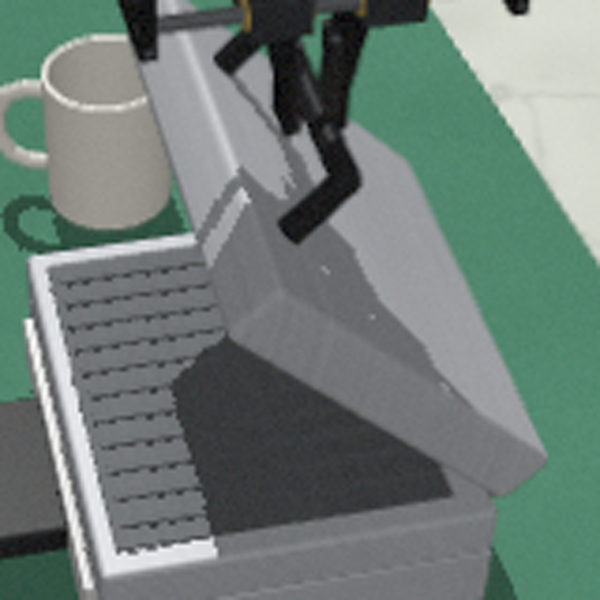

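View pics/side10z.png

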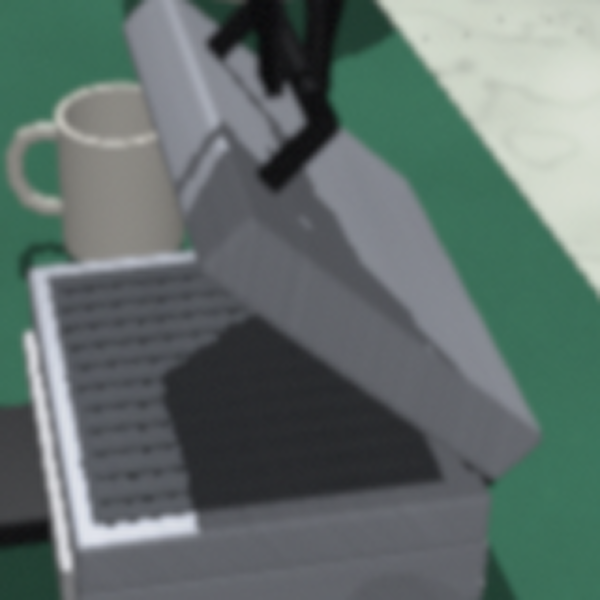

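Near side face of the lid, scene zoom: top edge (282,293) to (547,458), bottom edge (230,338) to (497,495). Side zoom: top edge (250,228) to (540,433), bottom edge (203,266) to (490,480). I'll cast these onto the grill's y = -0.12 plane.

```bash
python3 - <<'E'
from h import *
z=lambda u,v:((u+.5)/3.75-.5+240,(v+.5)/3.75-.5+120)
yaw=np.radians(-3.5);xg=np.array([np.cos(yaw),np.sin(yaw),0]);yg=np.array([-np.sin(yaw),np.cos(yaw),0]);O=np.array([.681,.0205,0])
def side(n,uv,y=-.12):
    o,d=ray(n,z(*uv)); t=(y-(o-O)@yg)/(d@yg); p=o+t*d-O; return np.array([p@xg,p[2]])
E={"scene":[(282,293),(547,458),(230,338),(497,495)],"side":[(250,228),(540,433),(203,266),(490,480)]}
for n in E:
    P=[side(n,p) for p in E[n]]; print(n,[p.round(4).tolist() for p in P])
    for a,b in((0,1),(2,3)):
        d=P[a]-P[b];print("  len",np.linalg.norm(d).round(4),"ang",np.degrees(np.arctan2(d[1],-d[0])).round(2))
    d=P[0]-P[2];print("  thick front",np.linalg.norm(d).round(4),np.degrees(np.arctan2(d[0],d[1])).round(2))
# expected corners at 45
for th in (43,45,47):
    a=np.radians(th); print(th,[( round(.1-x*np.cos(a)+zz*np.sin(a),4), round(.083+x*np.sin(a)+zz*np.cos(a),4)) for x,zz in((.2,.035),(0,.035),(.2,0),(0,0))])
# predicted pixels
for n in E:
  for th in (43,45,47):
    a=np.radians(th); X=[O+xg*(.1-x*np.cos(a)+zz*np.sin(a))+yg*-.12+np.array([0,0,.083+x*np.sin(a)+zz*np.cos(a)]) for x,zz in((.2,.035),(0,.035),(.2,0),(0,0))]
    print(n,th,((proj(n,X)-[240,120])*3.75).round(0).tolist())
E
```

```text
scene [[-0.0168, 0.2471], [0.1197, 0.1135], [-0.0388, 0.2254], [0.0969, 0.0921]]
  len 0.191 ang 44.37
  len 0.1901 ang 44.47
  thick front 0.0309 45.28
side [[-0.018, 0.2458], [0.1187, 0.1171], [-0.0377, 0.2296], [0.0971, 0.092]]
  len 0.1877 ang 43.26
  len 0.1926 ang 45.59
  thick front 0.0255 50.63
43 [(np.float64(-0.0224), np.float64(0.245)), (np.float64(0.1239), np.float64(0.1086)), (np.float64(-0.0463), np.float64(0.2194)), (np.float64(0.1), np.float64(0.083))]
45 [(np.float64(-0.0167), np.float64(0.2492)), (np.float64(0.1247), np.float64(0.1077)), (np.float64(-0.0414), np.float64(0.2244)), (np.float64(0.1), np.float64(0.083))]
47 [(np.float64(-0.0108), np.float64(0.2531)), (np.float64(0.1256), np.float64(0.1069)), (np.float64(-0.0364), np.float64(0.2293)), (np.float64(0.1), np.float64(0.083))]
scene 43 [[268.0, 297.0], [552.0, 462.0], [211.0, 349.0], [499.0, 505.0]]
scene 45 [[281.0, 288.0], [554.0, 463.0], [223.0, 339.0], [499.0, 505.0]]
scene 47 [[295.0, 279.0], [555.0, 464.0], [234.0, 329.0], [499.0, 505.0]]
side 43 [[238.0, 229.0], [547.0, 445.0], [182.0, 287.0], [493.0, 492.0]]
side 45 [[252.0, 219.0], [549.0, 446.0], [193.0, 276.0], [493.0, 492.0]]
side 47 [[266.0, 210.0], [551.0, 447.0], [205.0, 265.0], [493.0, 492.0]]
```

All estimates lie between 44.4° and 45.2°. I'll nudge 1 mm toward the back, let it settle, and check that it stays steady.

```bash
python3 -m creep '{"hand":[-1,-1,-1],"slide":[[-0.05,0.1,0],[-0.05,0.1,0],[-0.05,0.1,0]],"turn":[0,0,0]}';  python3 -m creep '{"hand":[-1,-1,-1,-1,-1,-1,-1,-1,-1,-1],"slide":[[0,0,0],[0,0,0],[0,0,0],[0,0,0],[0,0,0],[0,0,0],[0,0,0],[0,0,0],[0,0,0],[0,0,0]],"turn":[0,0,0,0,0,0,0,0,0,0]}'; python3 - <<'E'
from h import *
s=r.sense();print(s["time_s"],s["tool_pos"],s["wrist_force"],s["opening"],s["qd"].round(3))
R=Ro.from_quat(s["eef_rot"]).as_matrix(); p=s["tool_pos"]+R[:,0]*.051
dx=(p[0]-.6069)/np.cos(np.radians(3.5));dz=p[2]-.1562
print("xz",np.degrees(np.arctan2(.071+dz,.175-dx)-np.arctan2(71,175)),"x only",np.degrees(np.arccos((.175-dx)/.1889))-22.08)
im=r.grab_frame("scene"); cv2.imwrite("pics/scene11.png",im[:,:,::-1])
a=cv2.imread("pics/scene0.png").astype(int);b=im[:,:,::-1].astype(int)
for nm,(u0,u1,v0,v1) in {"jar":(325,375,280,340),"mug":(235,262,130,175)}.items(): print(nm,np.abs(a-b)[v0:v1,u0:u1].mean())
E
```

```text
time_s: 13.35
tool_pos: [0.708, 0.0175, 0.3145]
eef_rot: [0.514, 0.485, -0.514, 0.486]
wrist_force: [-5.2, -1.8, 2.4]
opening: 0.0132
time_s: 14.35
tool_pos: [0.708, 0.0175, 0.3145]
eef_rot: [0.514, 0.485, -0.514, 0.486]
wrist_force: [-4.8, -2.4, 2.3]
opening: 0.0132
14.35 [0.70795495 0.0174884  0.3145242 ] [-4.82355168 -2.44107864  2.27875702] 0.013189876469247403 [ 0.002  0.001  0.     0.    -0.    -0.001]
xz 45.46102229641663 x only 44.95479717766459
jar 22.35088888888889
mug 4.334156378600823
```

View pics/scene11.png

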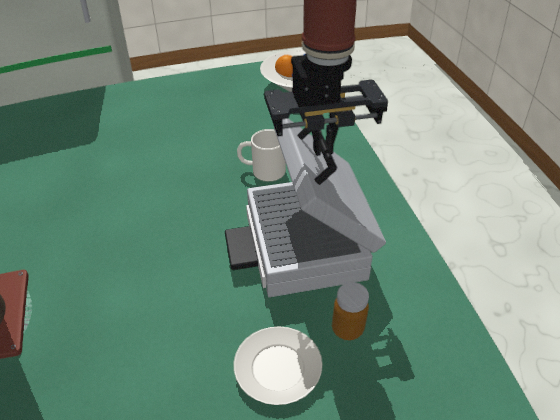

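The lid holds steady at about 45° with the tray flush. Jar (350,312), plate (278,367) and mug (268,155) are where they were; the jar's pixel difference is the arm's shadow. Handing in.

```bash
python3 -c "
from cell import r
r.sign_off()"
```

```text
the job is handed in; nothing more can be done
```

The drip tray is fully home, and I handed the job in with the gripper still holding the lid at about 45°. The clock read about 14.4 s.

- **Tray:** I pushed it with closed fingers while the lid was shut. It reached the firm stop: the force rose to about 18 N while the tool stalled within 1 mm of where it should stop. When I backed off, the tray plate stayed flush with the grill front.
- **Lid:** I gripped the bar handle and swung it up along its arc. Based on the tool's x position, the lid is at 44.95°, and using x and z together gives 45.5°. The camera views averaged about 44.4° just before a last 1 mm nudge. Tool position, opening and force stayed steady through a 1 s hold.
- **Disagreements:** The x-only and x-and-z angles differ by about 0.5°, probably because the bar rolled 3–4 mm down the pads. The individual camera edges spread from 43.3° to 45.6°. I treated the tool's x as the most reliable measure.
- **Mug, jar and plate:** In the last picture they stand where they were at the start. The pixel comparison showed a large difference at the jar, which I put down to the arm's shadow because its outline had not shifted.

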